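Close the turn-buttons on a picture frame

TASK

The picture frame lies face down on the bench, and two of its four brass turn-buttons are still turned aside. Without grasping or lifting anything, gently push each of these two round by its red peg or its arm with a fingertip until it points squarely inward over the backing board, as the other two already do. Leave the two closed buttons, the frame, the board and the things on and around it where they are.

Things in the scene. Friction and masses are not known exactly. Their poses are not given: they have to be found in the camera images.
- frame: Dark wooden picture frame lying face down on the bench, 350 mm (its x) by 270 mm (its y), rails 35 mm wide and 22 mm high. Origin: centre of its underside, on the bench; z up. It is loose (1.1 kg) and may lie at any yaw.
- board: Loose white backing board, 276 x 196 x 6 mm, lying in the frame's recess. Origin: centre of its underside; its top is about 19 mm above the bench, 3 mm below the rails' top.
- button_a (a joint): Brass turn-button on the middle of the long rail on the frame's +y side, turned aside at the start (to the frame's +x end). Flat arm 18 mm wide, 65 mm long from pivot to end, between 23.5 and 31.5 mm above the bench. Value (rad): 0 = points squarely inward, at right angles to its rail; positive = counter-clockwise from above. No detent or stop near 0; stays where left (friction, about 1.2 N at the peg).
- peg_a (a point): Red upright finger peg on the arm of button_a, 12 mm across, 24 mm high, 52 mm from the pivot axis; it stands from 31.5 to 55.5 mm above the bench. The point is on the peg's axis, 43.5 mm above the bench. The point's x axis points along the arm away from the pivot, z up.
- pivot_a (a point): Pivot of button_a, on its axis at the top of the arm, 31.5 mm above the bench; axes as the frame's.
- button_b (a joint): Brass turn-button on the middle of the long rail on the frame's -y side, turned aside at the start (to the frame's +x end). Flat arm 18 mm wide, 65 mm long from pivot to end, between 23.5 and 31.5 mm above the bench. Value (rad): 0 = points squarely inward, at right angles to its rail; positive = counter-clockwise from above. No detent or stop near 0; stays where left (friction, about 1.2 N at the peg).
- peg_b (a point): Red upright finger peg on the arm of button_b, 12 mm across, 24 mm high, 52 mm from the pivot axis; it stands from 31.5 to 55.5 mm above the bench. The point is on the peg's axis, 43.5 mm above the bench. The point's x axis points along the arm away from the pivot, z up.
- pivot_b (a point): Pivot of button_b, on its axis at the top of the arm, 31.5 mm above the bench; axes as the frame's.
- button_c (a joint): Brass turn-button on the middle of the short rail on the frame's +x side, already closed. Flat arm 18 mm wide, 65 mm long from pivot to end, between 23.5 and 31.5 mm above the bench. Value (rad): 0 = points squarely inward, at right angles to its rail; positive = counter-clockwise from above. No detent or stop near 0; stays where left (friction, about 1.2 N at the peg).
- peg_c (a point): Red upright finger peg on the arm of button_c, 12 mm across, 24 mm high, 52 mm from the pivot axis; it stands from 31.5 to 55.5 mm above the bench. The point is on the peg's axis, 43.5 mm above the bench. The point's x axis points along the arm away from the pivot, z up.
- pivot_c (a point): Pivot of button_c, on its axis at the top of the arm, 31.5 mm above the bench; axes as the frame's.
- button_d (a joint): Brass turn-button on the middle of the short rail on the frame's -x side, already closed. Flat arm 18 mm wide, 65 mm long from pivot to end, between 23.5 and 31.5 mm above the bench. Value (rad): 0 = points squarely inward, at right angles to its rail; positive = counter-clockwise from above. No detent or stop near 0; stays where left (friction, about 1.2 N at the peg).
- peg_d (a point): Red upright finger peg on the arm of button_d, 12 mm across, 24 mm high, 52 mm from the pivot axis; it stands from 31.5 to 55.5 mm above the bench. The point is on the peg's axis, 43.5 mm above the bench. The point's x axis points along the arm away from the pivot, z up.
- pivot_d (a point): Pivot of button_d, on its axis at the top of the arm, 31.5 mm above the bench; axes as the frame's.
- tape: Roll of yellow tape, 60 mm across, 24 mm high, lying flat on the backing board. A bystander, loose. Origin: centre of its underside.
- tacks: Small clear jar with a green cap, 42 mm across, 34 mm high, standing on the backing board. A bystander, loose. Origin: centre of its underside.
- paint: Metal paint can, 86 mm across, 100 mm high. A bystander, loose. Origin: centre of its underside.
- towels: White paper towel roll standing upright, 110 mm across, 235 mm high. A bystander, loose. Origin: centre of its underside.
- screwdriver: Red-handled screwdriver lying on the bench. A bystander, loose. Origin: under its length, on the bench.
- glue: White glue bottle, 52 mm across, 140 mm high. A bystander, loose. Origin: centre of its underside.
- statuette: Dark bronze statuette, base 72 mm across, 170 mm high. A bystander, loose. Origin: centre of its underside.

How it is judged (in metres and radians):
At the end, for the whole second after the job is handed in: All four turn-buttons at rest and pointing inward square to their rails, within 0.2 rad (11 degrees); the frame flat, untwisted (ends within 30 mm) and still, the board seated in it; frame, board and bystanders upright and within 25 mm of where they began (value of joint button_a between -0.2 and 0.2 rad and value of joint button_b between -0.2 and 0.2 rad and value of joint button_c between -0.2 and 0.2 rad and value of joint button_d between -0.2 and 0.2 rad and velocity of joint button_a between -0.05 and 0.05 rad/s and velocity of joint button_b between -0.05 and 0.05 rad/s and distance of each of frame, board, tape, tacks, paint, towels, screwdriver, glue, statuette from where it was at the start of the episode below 0.025 m and distance of each of pivot_c, pivot_d from where it was at the start of the episode below 0.03 m and height (world z) of frame below 0.006 m and linear speed of frame below 0.02 m/s and z of board in the frame of frame below 0.018 m and angle between each of frame, board, tape, tacks, paint, towels, glue, statuette's own z axis and vertical below 0.15 rad); the robot touches nothing.
It fails at once if the frame is lifted, tipped or shoved more than 25 mm, or twisted round so that an end swings over 30 mm (height (world z) of frame above 0.008 m or angle between frame's own z axis and vertical above 0.05 rad or distance of frame from where it was at the start of the episode above 0.025 m or distance of any of pivot_c, pivot_d from where it was at the start of the episode above 0.03 m).
It fails at once if the backing board is lifted out or shoved (z of board in the frame of frame above 0.021 m or distance of board from where it was at the start of the episode above 0.025 m).
It fails at once if a closed turn-button is turned away (not (value of joint button_c between -0.25 and 0.25 rad) or not (value of joint button_d between -0.25 and 0.25 rad)).
It fails at once if a turn-button is squeezed or shoved hard (over 15 N) instead of gently pushed (contact force between the fingers and button_a above 15 N or contact force between the fingers and button_b above 15 N or contact force between the fingers and button_c above 15 N or contact force between the fingers and button_d above 15 N).
It fails at once if a bystander is lifted, moved more than 25 mm or tipped over (distance of any of tape, tacks, paint, towels, screwdriver, glue, statuette from where it was at the start of the episode above 0.025 m or angle between any of tape, tacks, paint, towels, glue, statuette's own z axis and vertical above 0.3 rad).
It also fails if it takes over 48 s, if anything falls off the work surface, if the arm or the gripper's body presses on something with over 40 N, if the wrist force passes 120 N, or if a joint passes its speed limit or range.

ROBOT

A 6-joint arm with a two-finger parallel gripper is mounted at the origin on the work surface. World frame = base frame: x ahead of the robot, y to its left, z up, the work surface at z = 0. Lengths are in m, angles in degrees, forces in N, time in s.
With the tool pointing down it reaches from about 0.3 to 0.875 m from the base axis. Payload 6.4 kg.
Tool frame: the origin (TCP) lies at the very end of the fingers, on their centre line; the grasp point (between the pads) lies 19 mm behind it; z points along the fingers, y is the line along which they close (so a half turn about z gives the same grasp; the last joint's range is limited). The gripper opens to 88 mm and grips with 3 to 60 N. Pads are 18 mm wide; open, the fingers measure 123 mm over their backs; the gripper's body (75 mm by 187 mm) begins 45 mm behind the grasp point.
Start: joints at [-84.299, 10.359, 92.074, -0, 77.567, -11.82], TCP at [0.173, -0.548, 0.239] pointing down, gripper open.
Joint ranges: [-171.53, 171.53], [-51.25, 118.39], [17.06, 147.69], [-65.23, 245.23], [0, 150.52], [-178.68, 178.68]. Speed limits (degrees/s): [147.25, 147.25, 172.46, 180, 180, 180].

INTERFACE

Orientations are given as [roll, pitch, yaw] about the fixed x, y, z axes, in that order (R = Rz(yaw) Ry(pitch) Rx(roll)).
In Python, from bench import r gives the robot as it stands.
- The arm moves only by the tool arm_command, never from a script. Its argument "plan" is a list of rows, each a list of 7 numbers: the shift along the tool's x, y, z in mm, then the turn, a rotation vector about the tool's x, y, z in rad, then the opening, from 0 (shut) to 1 (fully open). In form: [[x, y, z, ax, ay, az, grip], ...]. A call has 1 to 12 rows; each row is the pose to reach, as a shift and turn from the pose commanded when the call began, along the tool's axes at that moment; what a row does not reach only later rows make up. A row lasts 1/10 s, in which the tool goes at most 50 mm and 8.59 degrees, less where a joint would pass 70% of its speed; a pose out of reach is approached as far as the arm can. A call with a gripper value outside its range is refused whole. The fingers move at their own pace and stop on an object; the grip force is fixed at half the most. Time passes only in rows, so rows that repeat a pose let the fingers close. It gives the time, the measured TCP pose, the force, the opening and the grip force at its end, in the units of the state.
- r.sense(): the state, without advancing time (a new reading comes with each control period).
- r.get_image(name): name is "scene" or "top" or "wrist"; returns (picture, depth): 384x512x3 uint8, red, green, blue; 384x512 float32, m along the optical axis (not along the pixel's ray), 0 where there is no reading.
- r.calibration(name): a dict with "fx", "fy", "cx", "cy" (pixels), "R" (3x3) and "t" (3): a world point X has camera coordinates R X + t; the wrist camera has in their place "tool_from_camera" (4x4, takes a point from camera to tool coordinates, whose origin is the TCP and whose axes are the flange's). Camera axes: x right, y down, z forward; pixel columns grow to the right and rows downward; lengths in m; the calibration is good to about 2 mm. The wrist camera is an equidistant fisheye: a pixel r from the principal point sees the ray r / f radians off the axis. A picture is of the moment at which its call begins: read the wrist's pose just before it. calibration takes no time and is no camera call.
- r.job_done(): hands the job in; it is judged then, once.
The state is a dict: "time": time; "qpos": joint angles; "qvel": joint speeds; "joint_torque": joint torques, N m; "position": TCP position; "tool_rot": TCP orientation; "wrist_force": force on the tool from outside, world axes, zero at the start; "torque": the same for the moment, N m; "finger_gap": finger opening in m; "grasp_force": force on a finger pad.
Only numpy, scipy, OpenCV 4.12 (cv2) and the standard library are available. Lean on these libraries where they do the work, as an engineer would, in place of code of your own. Each camera call takes 0.05 s, during which the arm holds its last target. There are 200 camera calls.

## Working session

There is one attempt and no reset: what is moved stays moved. The work goes in short steps, Python scripts to look and compute and a tool call to move; the robot and the scene stay as the last step left them, time stands still between calls to the robot, and variables do not carry over. Pictures are saved under pics/ and viewed, at most 10 in all, crops included, and the job is handed in when it is done.

Besides the shell and the picture viewer there is one more tool, called after "Request:" as name([rows], argument=value, ...), one row to a line, values as JSON. arm_command: Moves the arm, as the interface text tells. Its arguments: {"type":"object","properties":{"plan":{"type":"array"}},"required":["plan"]}

```bash
mkdir -p pics; cat > h.py <<'E'
import numpy as np, cv2
from bench import r
def save(n,img): cv2.imwrite('pics/'+n+'.png',cv2.cvtColor(img,cv2.COLOR_RGB2BGR))
def world(cam,uv,d):
    c=r.calibration(cam); R=np.array(c['R']);t=np.array(c['t'])
    uv=np.atleast_2d(uv); p=np.c_[(uv[:,0]-c['cx'])/c['fx'],(uv[:,1]-c['cy'])/c['fy'],np.ones(len(uv))]*np.reshape(d,(-1,1))
    return (p-t)@R
def blobs(cam,im,dep,amin=15):
    h=cv2.cvtColor(im,cv2.COLOR_RGB2HSV)
    m=(((h[...,0]<8)|(h[...,0]>172))&(h[...,1]>140)&(h[...,2]>70)).astype(np.uint8)
    n,l,s,c=cv2.connectedComponentsWithStats(m)
    for i in range(1,n):
        if s[i,4]<amin: continue
        v,u=np.nonzero((l==i)&(dep>0)); 
        if len(u)==0: continue
        P=world(cam,np.c_[u,v],dep[v,u]); top=P[P[:,2]>P[:,2].max()-.004]
        print(cam,c[i].round(1),s[i,4],'zmax',P[:,2].max().round(4),'top mean',top.mean(0).round(4),'all',P.mean(0).round(4))
E
python3 - <<'E'
from h import *
for n in('top','scene'):
    im,d=r.get_image(n); save(n+'0',im); np.save(n+'0.npy',d); blobs(n,im,d)
s=r.sense(); print(s)
E
```

```text
top [459.7 110. ] 99 zmax 0.0276 top mean [ 0.8685 -0.6283  0.0254] all [ 0.8676 -0.6626  0.0167]
top [416.4 241.4] 213 zmax 0.0315 top mean [ 0.4185 -0.504   0.0289] all [ 0.4196 -0.4999  0.0224]
scene [106.7 168.1] 83 zmax 0.0301 top mean [ 0.4192 -0.4771  0.0277] all [ 0.4209 -0.472   0.0227]
scene [ 85.3 169.4] 61 zmax 0.1361 top mean [ 0.5061 -0.4756  0.1342] all [ 0.4257 -0.5359  0.0263]
scene [ 14.8 313.8] 113 zmax 0.0248 top mean [ 0.8709 -0.6514  0.0218] all [ 0.8701 -0.646   0.0173]
{'time': 0.1, 'qpos': array([-8.42990214e+01,  1.03957423e+01,  9.21239568e+01, -1.74026304e-03,
        7.75655730e+01, -1.18212530e+01]), 'qvel': array([-0.00752552, -0.07695835, -0.0849371 , -0.01375088, -0.020179  ,
        0.02350196]), 'joint_torque': array([ 1.93380416e-03, -4.34822488e+01, -3.42694438e+01,  7.05375150e-02,
        3.40326922e-02, -3.60716922e-05]), 'position': array([ 0.17306914, -0.54785724,  0.23793543]), 'tool_rot': array([-1.79916188e+02, -1.58059097e-02,  1.75225960e+01]), 'wrist_force': array([ 0.4731862 , -0.36173297,  0.42202698]), 'torque': array([-0.04843198, -0.01533681,  0.03066051]), 'grasp_force': 0.0, 'finger_gap': 0.08798639289499367}
```

View pics/top0.png

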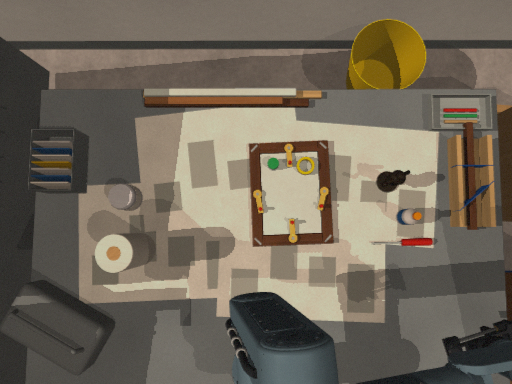

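View pics/scene0.png

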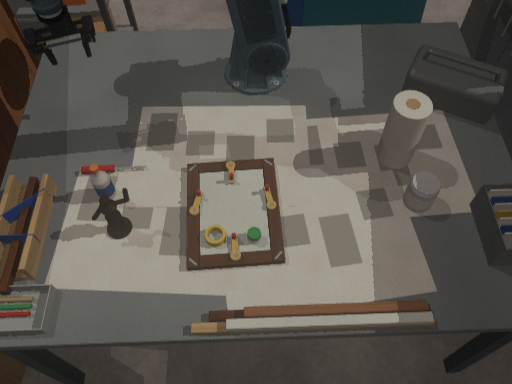

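```bash
python3 - <<'E'
from h import *
a=cv2.imread('pics/top0.png')[130:255,230:350]; b=cv2.imread('pics/scene0.png')[145:275,170:300]
f=lambda x:cv2.resize(x,(400,420),interpolation=cv2.INTER_CUBIC)
cv2.imwrite('pics/crop.png',np.hstack([f(a),f(b)]))
for n in('top','scene'):
    im=cv2.imread(f'pics/{n}0.png')[...,::-1].copy();d=np.load(n+'0.npy')
    h=cv2.cvtColor(im,cv2.COLOR_RGB2HSV)
    v,u=np.nonzero(d>0);P=world(n,np.c_[u,v],d[v,u])
    hh=h[v,u].astype(int)
    reg=(P[:,0]>.3)&(P[:,0]<.85)&(abs(P[:,1])<.25)
    # reds
    m=np.zeros(d.shape,np.uint8); k=reg&((hh[:,0]<9)|(hh[:,0]>172))&(hh[:,1]>150)&(hh[:,2]>110)
    m[v[k],u[k]]=1; nn,l,s,c=cv2.connectedComponentsWithStats(m,connectivity=8)
    for i in range(1,nn):
        q=k&(l[v,u]==i)
        if s[i,4]>=3: print(n,c[i].round(1),s[i,4],P[q].mean(0).round(4),P[q,2].max().round(4))
    z=P[:,2]; k=reg&(z>.017)&(z<.027)&(hh[:,2]<95)
    if n=='top':
        pts=P[k,:2].astype(np.float32); m=np.zeros(d.shape,np.uint8); m[v[k],u[k]]=1
        nn,l,s,c=cv2.connectedComponentsWithStats(m); i=1+s[1:,4].argmax(); q=k&(l[v,u]==i)
        print('frame',cv2.minAreaRect(P[q,:2].astype(np.float32)),np.median(P[q,2]))
E
```

```text
top [289.7 162. ] 7 [ 0.6802 -0.0783  0.0554] 0.0612
top [321.  205.5] 8 [ 0.5363 -0.1805  0.0554] 0.0611
top [260.  208.5] 8 [0.5258 0.0194 0.0554] 0.0597
top [291.9 221.9] 8 [ 0.4824 -0.085   0.056 ] 0.0603
frame ((0.5819079279899597, -0.0822082906961441), (0.3463045358657837, 0.26778939366340637), 2.444545030593872) 0.022072633508585605
scene [231. 174.] 9 [ 0.4788 -0.0863  0.052 ] 0.0589
scene [267. 185.] 9 [0.5215 0.0194 0.051 ] 0.0578
scene [197.8 190.6] 5 [ 0.5353 -0.1826  0.0547] 0.0599
scene [233.5 234.2] 10 [ 0.6819 -0.0791  0.0557] 0.0603
```

View pics/crop.png

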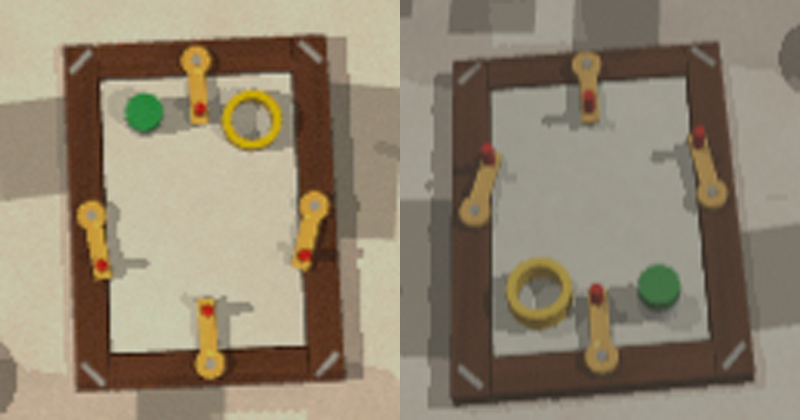

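The top view shows a frame at yaw about 182°. Button_a is the right one, with its peg near pixel (321,205), and button_b is the left one, with its peg near (260,208). Both arms lie about 70° aside, towards the robot. The scene view agrees with this. I'll go above the outer side of peg_a with the fingers shut.

Request:
arm_command([
  [36,-19,0,0,0,-0.03,0],
  [75,-40,0,0,0,-0.06,0],
  [114,-61,0,0,0,-0.09,0],
  [153,-82,0,0,0,-0.12,0],
  [192,-103,0,0,0,-0.15,0],
  [231,-124,0,0,0,-0.18,0],
  [270,-145,10,0,0,-0.21,0],
  [309,-165,30,0,0,-0.24,0],
  [348,-186,50,0,0,-0.27,0],
  [385,-206,70,0,0,-0.3,0],
  [415,-222,80,0,0,-0.34,0],
  [428,-229,88,0,0,-0.34,0],
])

```text
time: 1.3
position: [0.5132, -0.1984, 0.1493]
tool_rot: [-179.9, 0.0, 37.2]
wrist_force: [-0.2, 0.0, 0.4]
finger_gap: 0.0007
grasp_force: 0.0
```

```bash
cat >> h.py <<'E'
from scipy.spatial.transform import Rotation as Ro
def wrist(name,pts):
    s=r.sense(); im,d=r.get_image('wrist'); save(name,im)
    c=r.calibration('wrist'); T=np.array(c['tool_from_camera']); R=Ro.from_euler('xyz',s['tool_rot'],degrees=True).as_matrix()
    h=cv2.cvtColor(im,cv2.COLOR_RGB2HSV)
    v,u=np.indices(d.shape); du=(u-c['cx'])/c['fx']; dv=(v-c['cy'])/c['fy']; th=np.hypot(du,dv)+1e-9
    k=np.tan(np.minimum(th,1.5))/th*d
    P=np.stack([du*k,dv*k,d],-1)@T[:3,:3].T+T[:3,3]; P=P@R.T+s['position']
    m=(((h[...,0]<9)|(h[...,0]>172))&(h[...,1]>150)&(h[...,2]>90)&(d>0)).astype(np.uint8)
    n,l,st,cc=cv2.connectedComponentsWithStats(m)
    for i in range(1,n):
        if st[i,4]<25: continue
        q=P[l==i]; z=np.percentile(q[:,2],95); t=q[abs(q[:,2]-z)<.004]
        print('red',cc[i].round(),st[i,4],'ztop',z.round(4),'top',t.mean(0).round(4))
    print('pos',s['position'].round(4),s['tool_rot'].round(1),s['time'],s['wrist_force'].round(2),s['finger_gap'])
    return im,d,P
E
python3 -c "
from h import *
wrist('w1',0)"
```

```text
red [70. 48.] 116 ztop 0.0573 top [0.5257 0.0186 0.0559]
red [126. 148.] 112 ztop 0.0572 top [ 0.4828 -0.0857  0.0559]
red [252. 163.] 173 ztop 0.057 top [ 0.5368 -0.181   0.056 ]
pos [ 0.5132 -0.1984  0.1493] [-179.9    0.    37.2] 1.3 [-0.24  0.02  0.4 ] 0.0007206509622352726
```

View pics/w1.png

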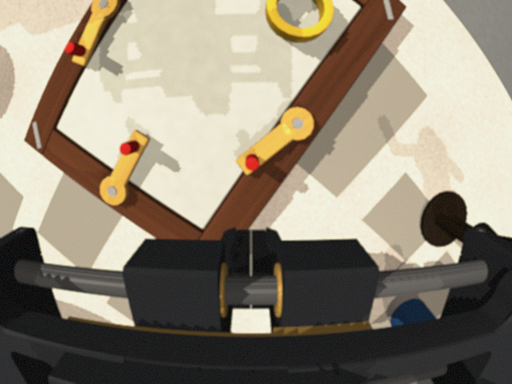

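The wrist view shows peg_a at (252,163), straight ahead of the shut fingers. Its top measures 56 mm, which matches the text. Next I'll work out the arc.

```bash
cat > arc.py <<'E'
from h import *
def arc(piv,peg,end,off,rows,z):
    s=r.sense(); y=np.radians(s['tool_rot'][2]); m=np.array([np.cos(y),np.sin(y)]); n=np.array([np.sin(y),-np.cos(y)])
    d=np.array(peg)-piv; a0=np.arctan2(d[1],d[0])%(2*np.pi); R=np.hypot(*d); print('R',R.round(4),'a0',np.degrees(a0).round(1))
    for a in np.linspace(a0,np.radians(end),rows):
        q=np.array(piv)+R*np.array([np.cos(a),np.sin(a)])-off*m-s['position'][:2]
        print([int(round(1e3*q@m)),int(round(1e3*q@n)),int(round(1e3*(s['position'][2]-z)))],np.degrees(a).round())
E
python3 -c "
from arc import *
arc([.5867,-.1996],[.537,-.181],97,.015,18,.038)"
```

```text
R 0.0531 a0 159.5
[14, 1, 110] 159.0
[17, -1, 110] 156.0
[20, -2, 110] 152.0
[23, -4, 110] 148.0
[26, -5, 110] 145.0
[30, -6, 110] 141.0
[33, -6, 110] 137.0
[36, -7, 110] 134.0
[40, -7, 110] 130.0
[43, -7, 110] 126.0
[47, -7, 110] 123.0
[50, -7, 110] 119.0
[53, -6, 110] 115.0
[57, -5, 110] 112.0
[60, -4, 110] 108.0
[63, -3, 110] 104.0
[66, -2, 110] 101.0
[69, 0, 110] 97.0
```

Request:
arm_command([
  [0,0,30,0,0,0,0],
  [0,0,60,0,0,0,0],
  [0,0,85,0,0,0,0],
  [0,0,102,0,0,0,0],
  [0,0,111,0,0,0,0],
  [0,0,111,0,0,0,0],
])

```text
time: 1.95
position: [0.5112, -0.2016, 0.0388]
tool_rot: [-179.9, 0.1, 36.9]
wrist_force: [0.9, -0.9, 0.8]
finger_gap: 0.0005
grasp_force: 0.0
```

Request:
arm_command([
  [5,0,0,0,0,0,0],
  [10,0,0,0,0,0,0],
  [14,1,0,0,0,0,0],
  [17,1,0,0,0,0,0],
  [20,0,0,0,0,0,0],
  [23,-1,0,0,0,0,0],
  [26,-2,0,0,0,0,0],
  [29,-4,0,0,0,0,0],
  [32,-5,0,0,0,0,0],
  [36,-6,0,0,0,0,0],
  [39,-6,0,0,0,0,0],
  [42,-6,0,0,0,0,0],
])

```text
time: 3.15
position: [0.5413, -0.1697, 0.039]
tool_rot: [-179.8, 0.1, 37.0]
wrist_force: [-6.8, 4.2, 1.3]
finger_gap: 0.0004
grasp_force: 2.9
```

```bash
python3 -c "
from arc import *
wrist('w2',0)
arc([.5867,-.1996],[.56,-.155],97,.015,8,.038)"
```

```text
red [240. 225.] 644 ztop 0.0568 top [ 0.5508 -0.1558  0.0558]
red [ 70. 240.] 310 ztop 0.057 top [ 0.483  -0.0852  0.0559]
pos [ 0.5413 -0.1697  0.039 ] [-1.798e+02  1.000e-01  3.700e+01] 3.15 [-6.79  4.16  1.3 ] 0.00042742950549185037
R 0.052 a0 120.9
[8, 0, 1] 121.0
[11, 0, 1] 117.0
[14, 1, 1] 114.0
[17, 1, 1] 111.0
[20, 2, 1] 107.0
[23, 3, 1] 104.0
[26, 5, 1] 100.0
[29, 6, 1] 97.0
```

View pics/w2.png

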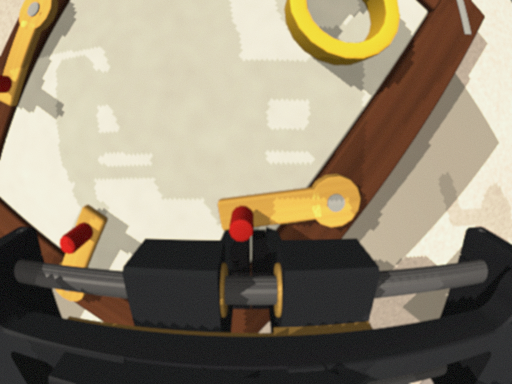

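The wrist view shows the arm turned about halfway, with peg_a at (240,225) against the fingertip. The sideways force is higher than I expected, so I'll hold still and read it again.

Request:
arm_command([
  [0,0,0,0,0,0,0],
  [0,0,0,0,0,0,0],
])

```text
time: 3.4
position: [0.5416, -0.1696, 0.039]
tool_rot: [-179.8, 0.0, 37.0]
wrist_force: [-5.0, 4.1, -0.1]
finger_gap: 0.0004
grasp_force: 2.1
```

Request:
arm_command([
  [-4,0,0,0,0,0,0],
  [-8,0,0,0,0,0,0],
  [-12,0,0,0,0,0,0],
  [-12,0,0,0,0,0,0],
  [-12,0,0,0,0,0,0],
])

```text
time: 3.9
position: [0.5329, -0.1786, 0.04]
tool_rot: [180.0, -0.0, 37.0]
wrist_force: [-0.2, 0.1, -0.9]
finger_gap: 0.0006
grasp_force: 0.0
```

```bash
python3 - <<'E'
from h import *
im,d,P=wrist('w3',0)
h=cv2.cvtColor(im,cv2.COLOR_RGB2HSV)
# crop upscaled for viewing
c=im[100:330,120:420]; save('w3c',cv2.resize(c,(750,575),interpolation=cv2.INTER_CUBIC))
E
```

```text
red [236. 200.] 565 ztop 0.0569 top [ 0.5514 -0.1553  0.0559]
red [ 63. 220.] 281 ztop 0.0568 top [ 0.4831 -0.0853  0.0558]
pos [ 0.5329 -0.1786  0.04  ] [180.  -0.  37.] 3.9 [-0.21  0.14 -0.88] 0.0005767633836294098
```

View pics/w3c.png

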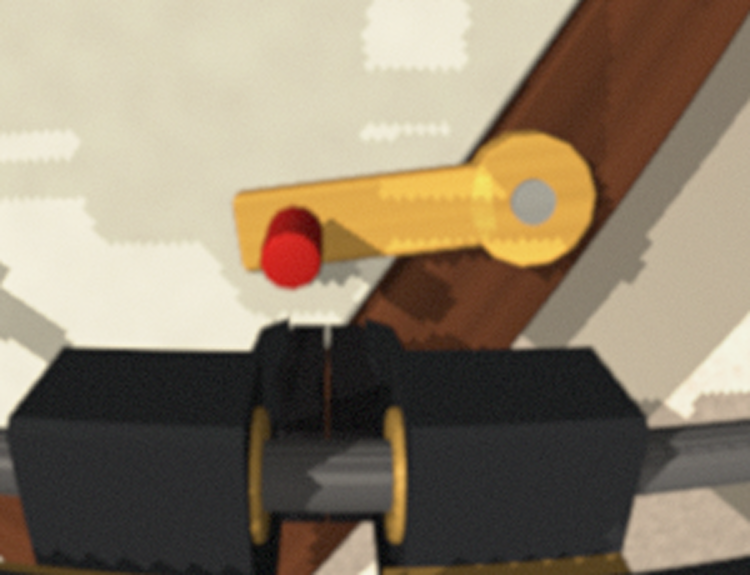

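```bash
python3 - <<'E'
from h import *
im,d,P=wrist('w4',0)
print('pivot',np.median(P[177:184,330:337].reshape(-1,3),0))
h=cv2.cvtColor(im,cv2.COLOR_RGB2HSV); m=(h[...,0]>12)&(h[...,0]<28)&(h[...,1]>120)&(P[...,2]>.029)&(P[...,2]<.036)
Q=P[m]; Q=Q[(Q[:,0]>.52)&(Q[:,1]<-.13)]; print(len(Q),np.median(Q[:,2])); 
mu=Q[:,:2].mean(0); w,V=np.linalg.eigh(np.cov(Q[:,:2].T)); print('axis',mu,np.degrees(np.arctan2(V[1,1],V[0,1]))%180, cv2.minAreaRect(Q[:,:2].astype(np.float32)))
E
```

```text
red [236. 200.] 572 ztop 0.0568 top [ 0.5514 -0.1554  0.0558]
red [ 63. 220.] 279 ztop 0.0568 top [ 0.483  -0.0853  0.0558]
pos [ 0.5329 -0.1785  0.0399] [180.  -0.  37.] 3.95 [ 0.5  -0.   -0.02] 0.000501765156668813
pivot [ 0.58697284 -0.19270518  0.03376597]
4462 0.03207899707264434
axis [ 0.57762324 -0.17569465] 168.44027715802426 ((0.6095702648162842, -0.1489877849817276), (0.12583744525909424, 0.07881232351064682), 32.73953628540039)
```

The pivot measures near (0.587,-0.195) and the arm is at about 130°, halfway round. I'll re-square the finger face to the remaining push, then push straight.

Request:
arm_command([
  [2,-5,0,0,0,0.1,0],
  [4,-9,0,0,0,0.2,0],
  [7,-13,0,0,0,0.297,0],
  [7,-13,0,0,0,0.297,0],
  [7,-13,0,0,0,0.297,0],
])

```text
time: 4.5
position: [0.5306, -0.1637, 0.0398]
tool_rot: [180.0, -0.0, 20.2]
wrist_force: [-0.1, 0.2, 0.1]
finger_gap: 0.0007
grasp_force: 0.0
```

Request:
arm_command([
  [4,0,0,0,0,0,0],
  [7,0,0,0,0,0,0],
  [10,0,0,0,0,0,0],
  [13,0,0,0,0,0,0],
  [16,0,0,0,0,0,0],
  [19,0,0,0,0,0,0],
  [22,0,0,0,0,0,0],
  [25,0,0,0,0,0,0],
  [28,0,0,0,0,0,0],
  [31,0,0,0,0,0,0],
])

```text
time: 5.5
position: [0.5599, -0.1529, 0.0397]
tool_rot: [-180.0, -0.0, 20.0]
wrist_force: [-1.8, 1.3, 0.2]
finger_gap: 0.0003
grasp_force: 1.0
```

```bash
python3 -c "
from h import *
wrist('w5',0)"
```

```text
red [242. 224.] 589 ztop 0.0569 top [ 0.5732 -0.143   0.0559]
red [108. 313.] 197 ztop 0.1303 top [ 0.5632 -0.1099  0.1305]
pos [ 0.5599 -0.1529  0.0397] [-180.   -0.   20.] 5.5 [-1.82  1.27  0.21] 0.0003314564089767683
```

Request:
arm_command([
  [3,0,0,0,0,0,0],
  [6,0,0,0,0,0,0],
  [9,1,0,0,0,0,0],
  [10,1,0,0,0,0,0],
  [10,1,0,0,0,0,0],
])

```text
time: 6.05
position: [0.5699, -0.1509, 0.0399]
tool_rot: [180.0, -0.0, 20.0]
wrist_force: [-0.1, -0.2, -1.0]
finger_gap: 0.0003
grasp_force: 0.0
```

Request:
arm_command([
  [-5,0,0,0,0,0,0],
  [-15,0,-10,0,0,0,0],
  [-20,0,-40,0,0,0,0],
  [-20,0,-75,0,0,0,0],
  [-20,0,-110,0,0,0,0],
  [-20,0,-110,0,0,0,0],
])

```text
time: 6.65
position: [0.5536, -0.1593, 0.1556]
tool_rot: [179.6, -0.4, 20.0]
wrist_force: [1.1, -0.1, -0.8]
finger_gap: 0.0003
grasp_force: 0.0
```

```bash
python3 -c "
from h import *
wrist('w6',0)"
```

```text
red [212.  26.] 151 ztop 0.0575 top [ 0.6808 -0.0783  0.0561]
red [242. 156.] 139 ztop 0.0571 top [ 0.5833 -0.1413  0.056 ]
red [ 65. 161.] 130 ztop 0.0571 top [0.5261 0.019  0.0559]
red [151. 235.] 66 ztop 0.2262 top [ 0.5747 -0.1192  0.2261]
pos [ 0.5536 -0.1593  0.1556] [179.6  -0.4  20. ] 6.65 [ 1.08 -0.15 -0.84] 0.0002564288246643939
```

View pics/w6.png

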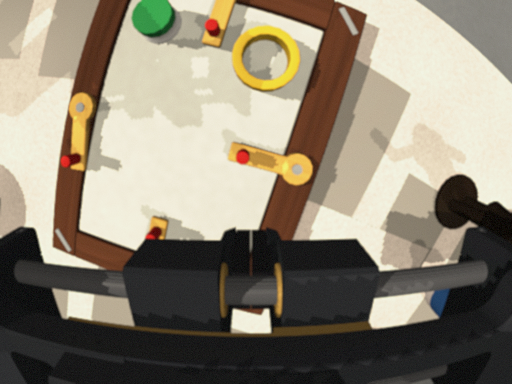

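Button_a looks square: its peg is at (242,156) and its pivot at (297,168). I'll measure both pivots and set up for b.

```bash
python3 - <<'E'
from h import *
im,d,P=wrist('w7',0)
for (u,v) in ((297,168),(81,107)):
    q=P[v-2:v+3,u-2:u+3].reshape(-1,3); print('pivot',np.median(q,0).round(4))
E
```

```text
red [213.  23.] 155 ztop 0.0574 top [ 0.6808 -0.0781  0.0561]
red [244. 156.] 147 ztop 0.0571 top [ 0.5831 -0.1412  0.0559]
red [ 65. 160.] 126 ztop 0.0573 top [0.5265 0.0191 0.0558]
red [152. 234.] 75 ztop 0.2236 top [ 0.5736 -0.1187  0.2234]
pos [ 0.5523 -0.1586  0.1529] [179.7  -0.3  20. ] 6.7 [ 0.83  0.12 -0.44] 0.0005579681511001763
pivot [ 0.5866 -0.1913  0.0337]
pivot [0.5756 0.0279 0.0335]
```

Button_a is at about 94° against a target of 92°, which is good. Next I'll go over the outer side of peg_b.

Request:
arm_command([
  [3,-20,0,0,0,0.13,0],
  [6,-42,0,0,0,0.27,0],
  [9,-64,0,0,0,0.41,0],
  [12,-86,0,0,0,0.55,0],
  [15,-108,0,0,0,0.69,0],
  [18,-130,0,0,0,0.83,0],
  [21,-150,0,0,0,0.97,0],
  [24,-170,0,0,0,1.11,0],
  [27,-188,0,0,0,1.25,0],
  [30,-200,0,0,0,1.309,0],
  [30,-200,0,0,0,1.309,0],
  [30,-200,0,0,0,1.309,0],
])

```text
time: 7.95
position: [0.5096, 0.0407, 0.1485]
tool_rot: [179.9, 0.1, -54.9]
wrist_force: [-0.1, -0.6, -0.3]
finger_gap: 0.0007
grasp_force: 0.0
```

```bash
python3 -c "
from h import *
wrist('w8',0)"
```

```text
red [361.  97.] 184 ztop 0.0569 top [ 0.4825 -0.084   0.0558]
red [249. 165.] 180 ztop 0.0571 top [0.526 0.02  0.056]
pos [0.5096 0.0407 0.1485] [ 1.799e+02  1.000e-01 -5.490e+01] 7.95 [-0.09 -0.57 -0.29] 0.0007387499019696875
```

View pics/w8.png

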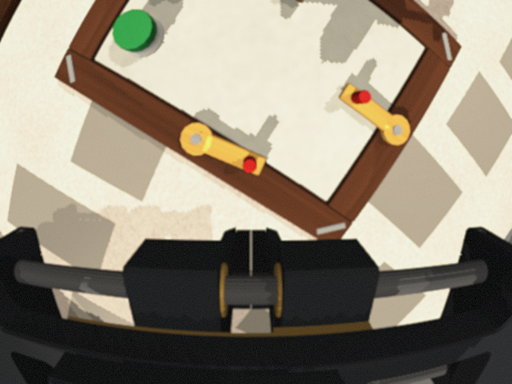

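The wrist view shows peg_b at (249,165), straight ahead of the fingers, with its pivot at (196,139). I'll descend and push.

Request:
arm_command([
  [0,0,30,0,0,0,0],
  [0,0,60,0,0,0,0],
  [0,0,85,0,0,0,0],
  [0,0,102,0,0,0,0],
  [0,0,109,0,0,0,0],
  [0,0,109,0,0,0,0],
])

```text
time: 8.6
position: [0.5096, 0.0403, 0.0397]
tool_rot: [179.9, 0.1, -55.0]
wrist_force: [-0.3, -0.6, 0.4]
finger_gap: 0.0007
grasp_force: 0.0
```

Request:
arm_command([
  [4,0,0,0,0,0,0],
  [8,0,0,0,0,0,0],
  [11,0,0,0,0,0,0],
  [14,0,0,0,0,0,0],
  [17,0,0,0,0,0,0],
  [20,0,0,0,0,0,0],
  [23,0,0,0,0,0,0],
  [26,0,0,0,0,0,0],
  [29,0,0,0,0,0,0],
])

```text
time: 9.5
position: [0.527, 0.0168, 0.0406]
tool_rot: [180.0, 0.0, -55.0]
wrist_force: [-2.2, -0.5, -0.2]
finger_gap: 0.0009
grasp_force: 0.9
```

Request:
arm_command([
  [3,0,0,0,0,0,0],
  [6,0,0,0,0,0,0],
  [9,0,0,0,0,0,0],
  [12,1,0,0,0,0,0],
  [12,1,0,0,0,0,0],
])

```text
time: 10.0
position: [0.5339, 0.0062, 0.041]
tool_rot: [-179.9, -0.1, -55.0]
wrist_force: [0.2, 0.1, 0.0]
finger_gap: 0.0008
grasp_force: 0.0
```

Request:
arm_command([
  [-4,0,0,0,0,0,0],
  [-8,0,0,0,0,0,0],
  [-12,0,0,0,0,0,0],
  [-12,0,0,0,0,0,0],
])

```text
time: 10.4
position: [0.5257, 0.0171, 0.0406]
tool_rot: [180.0, 0.0, -55.0]
wrist_force: [-0.3, 0.4, -0.5]
finger_gap: 0.0006
grasp_force: 0.0
```

```bash
python3 -c "
from h import *
wrist('w9',0)"
```

```text
red [431. 143.] 428 ztop 0.0569 top [ 0.4829 -0.084   0.0557]
red [255. 197.] 540 ztop 0.0568 top [ 0.5409 -0.0078  0.0558]
pos [0.5257 0.0171 0.0406] [180.   0. -55.] 10.4 [-0.33  0.35 -0.45] 0.0005589919645326182
```

Request:
arm_command([
  [0,5,0,0,0,-0.1,0],
  [0,10,0,0,0,-0.22,0],
  [2,14,0,0,0,-0.34,0],
  [5,14,0,0,0,-0.46,0],
  [9,14,0,0,0,-0.58,0],
  [10,14,0,0,0,-0.61,0],
  [10,14,0,0,0,-0.61,0],
])

```text
time: 11.15
position: [0.5207, 0.0, 0.0408]
tool_rot: [180.0, -0.0, -20.1]
wrist_force: [0.1, 0.1, -0.3]
finger_gap: 0.0004
grasp_force: 0.0
```

Request:
arm_command([
  [4,0,0,0,0,0,0],
  [7,0,0,0,0,0,0],
  [10,0,0,0,0,0,0],
  [13,0,0,0,0,0,0],
  [16,0,0,0,0,0,0],
  [19,0,0,0,0,0,0],
  [22,0,0,0,0,0,0],
  [25,0,0,0,0,0,0],
  [28,0,0,0,0,0,0],
  [31,0,0,0,0,0,0],
  [34,0,0,0,0,0,0],
  [37,0,0,0,0,0,0],
])

```text
time: 12.35
position: [0.5556, -0.0125, 0.0408]
tool_rot: [-180.0, -0.0, -20.1]
wrist_force: [-2.0, -1.3, 0.0]
finger_gap: 0.0001
grasp_force: 1.0
```

```bash
python3 -c "
from h import *
wrist('w10',0)"
```

```text
red [462. 125.] 237 ztop 0.057 top [ 0.5829 -0.1404  0.0559]
red [259. 227.] 441 ztop 0.057 top [ 0.5688 -0.0211  0.0559]
red [398. 308.] 363 ztop 0.0567 top [ 0.4835 -0.0843  0.0555]
pos [ 0.5556 -0.0125  0.0408] [-180.    -0.   -20.1] 12.35 [-2.04 -1.33  0.05] 5.37424259651829e-05
```

Request:
arm_command([
  [3,0,0,0,0,0,0],
  [6,0,0,0,0,0,0],
  [8,0,0,0,0,0,0],
  [9,0,0,0,0,0,0],
  [9,0,0,0,0,0,0],
])

```text
time: 12.9
position: [0.5639, -0.0155, 0.0408]
tool_rot: [-180.0, -0.0, -20.1]
wrist_force: [-0.5, 1.4, 0.8]
finger_gap: 0.0003
grasp_force: 0.4
```

Request:
arm_command([
  [-5,0,0,0,0,0,0],
  [-15,0,-10,0,0,0,0],
  [-22,0,-40,0,0,0,0],
  [-28,0,-80,0,0,0,0],
  [-30,0,-120,0,0,0,0],
  [-30,20,-150,0,0,0,0],
  [-30,40,-180,0,0,0,0],
  [-30,60,-180,0,0,0,0],
  [-30,60,-180,0,0,0,0],
  [-30,60,-180,0,0,0,0],
])

```text
time: 13.9
position: [0.5146, -0.0616, 0.2205]
tool_rot: [-180.0, -0.0, -20.1]
wrist_force: [-0.2, 0.2, 0.1]
finger_gap: 0.0006
grasp_force: 0.0
```

```bash
python3 -c "
from h import *
wrist('w11',0)"
```

```text
red [211.  30.] 93 ztop 0.0573 top [ 0.6805 -0.0777  0.0561]
red [299.  94.] 95 ztop 0.0574 top [ 0.5828 -0.1408  0.056 ]
red [196. 137.] 86 ztop 0.0572 top [ 0.5775 -0.0222  0.056 ]
red [507. 148.] 121 ztop 0.025 top [ 0.419  -0.4558  0.0234]
red [281. 197.] 87 ztop 0.0568 top [ 0.4833 -0.0849  0.0557]
pos [ 0.5146 -0.0616  0.2205] [-180.    -0.   -20.1] 13.9 [-0.25  0.22  0.08] 0.0006461163653990657
```

View pics/w11.png

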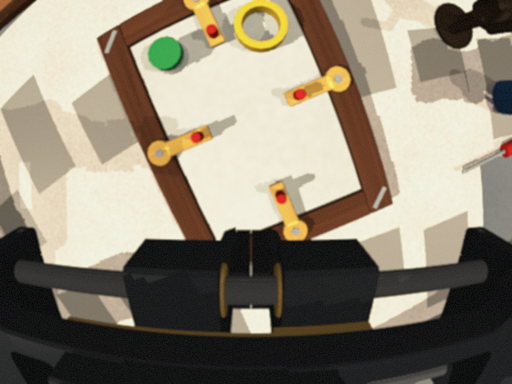

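The last wrist view shows all four buttons pointing inward. Peg_a is at (299,94) and peg_b at (196,137). The line from peg a to peg b is at 92.6°, square to the frame's 2°. The tape, the jar and the frame look unmoved.

```bash
python3 -c "
from bench import r
print(r.job_done())"
```

```text
the job is handed in; nothing more can be done
None
```

I turned both open buttons (a and b) inward, to within about 2° of square by my measurements, and handed the job in after about 14 s of robot time. The frame and the items on it looked unmoved, but no verdict came back.

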